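# Find the flush catch and let the capper ride out

### The job

The bottle capper is locked at the far end of its slide by a concealed catch, a push plate set flush somewhere in the channel of the flat grey panel beside it. Feel along the channel with your fingertips until you find the plate that gives, and press it in until the capper is freed and rides on its own spring all the way to its front stop; then let the catch come back up. Do not touch the capper itself, and leave the bottles and bar things standing where they are: nothing is to be picked up.

Things in the scene. Friction and masses are not known exactly. Their poses are not given: they have to be found in the camera images.
- deck: the capper's fixed base: a flat grey painted panel block and, joined to its right side, a steel slide bed. Origin on the work surface; own x points away from the robot along the slide, own y to the left along the panel, z up. The panel block spans own x -85 to 85 mm, own y -90 to 210 mm, its top 60 mm above the work surface
- slide (a point): middle of the slide bed, 62 mm above the work surface; axes as deck, at own y -160 mm of it. The bed, with two steel rails along own x, is 330 mm long (own x), 140 mm wide, at most 64 mm high, and carries the capper
- channel (a point): centre of the shallow channel in the panel's top, on its floor, 58 mm above the work surface; axes as deck. The channel is 132 mm long along own y, 64 mm wide along own x, 2 mm deep. The middle of the hidden catch is on its centre line (own x = 0), anywhere from own y -40 to 40 mm: the place differs each time, is not reported and must be felt or seen. The rest of the floor is rigid
- catch (a joint): travel of the catch, a grey plate 46 mm along the channel by 59 mm across, flush with its floor, ringed by a 2.5 mm dark seam. m: 0 flush, 0.006 bottomed; goes straight down, springs back. 2.5 N starts it, 6 to 7 N bottoms it. About 3 mm in frees the capper, then it may be let go. A fingertip sinks in only if its whole footprint is over the plate, else it meets the hard floor
- carriage (a joint): how far the capper has ridden along its slide towards the robot (the deck's own -x), m: 0 locked at the far end, 0.09 at its front stop. When freed it is driven by its own spring and takes about 1 s; it cannot be moved while locked
- press (a point): the lever-operated bottle capper: foot 120 x 98 mm, column, head, and a lever with a black grip reaching forward at the top, about 450 mm above the work surface. This point is under the middle of the foot, at own x 70, y -160 mm of the deck when locked; it rides 90 mm towards the robot at that y. Not to be touched
- bottle1: stubby empty amber glass bottle, 62 mm across, 175 mm tall, standing behind the panel; origin under its middle. Leave alone
- bottle2: the same kind of bottle, standing left of and behind the panel; origin under its middle. Leave alone
- jigger: pewter jigger (double cone), 42 mm across, 62 mm tall, standing on the panel's far left corner; origin under its middle. Leave alone
- strainer: chrome cocktail strainer lying flat behind the panel, disc 82 mm across, 6 mm thick, handle to 133 mm from the disc's middle along own x; origin under the disc's middle. Leave alone
- dish: square olive ceramic dish 100 x 100 x 32 mm left of the panel; origin under its middle. Leave alone
- captin: round aluminium cap tin 67 mm across, 38 mm tall, to the right of the slide; origin under its middle. Leave alone
- shaker: steel salt shaker 42 mm across, 94 mm tall, to the right of the slide; origin under its middle. Leave alone

How it is judged:
By the outcome, as a careful person would: the job done as asked, in the order asked, and still so for the second after the job is handed in, with the robot touching nothing.
It also fails if it takes over 51 s, if anything falls off the work surface, if the arm or the gripper's body presses on something with over 40 N, if the wrist force passes 120 N, or if a joint passes its speed limit or range.

### The arm

A 6-joint arm with a two-finger parallel gripper is mounted at the origin on the work surface. World frame = base frame: x ahead of the robot, y to its left, z up, the work surface at z = 0. Lengths are in m, angles in degrees, forces in N, time in s.
With the tool pointing down it reaches from about 0.325 to 0.775 m from the base axis. Payload 5.5 kg.
Tool frame: the origin (TCP) lies midway between the tips of the shut fingers; the grasp point (between the pads) lies 19 mm behind it (arm.pinch_z is the distance from the TCP to the grasp point, in m); z points along the fingers, y is the line along which they close (so a half turn about z gives the same grasp; the last joint's range is limited). The gripper opens to 85 mm and grips with 20 to 120 N. Pads are 22 mm wide; open, the fingers measure 114 mm over their backs; the gripper's body (76 mm by 85 mm) begins 54 mm behind the grasp point. The pads swing forward as they close: fully open they stand 13 mm farther back than shut.
Start: joints at [-79.395, 5.22, 70.514, -0, 104.267, -3.249], TCP at [0.144, -0.583, 0.231] pointing down, gripper open.
Joint ranges: [-164.24, 164.24], [-49.07, 125.15], [9.68, 141.18], [-86.29, 266.29], [3.28, 154.24], [-151.56, 151.56]. Speed limits (degrees/s): [147.25, 147.25, 172.46, 180, 180, 180].

### API

Orientations are given as a 3x3 rotation matrix whose columns are the frame's x, y, z axes.
In Python, from bench import arm gives the robot as it stands. The module is installed in compiled form; this text tells all that it offers.
- The arm moves only by the tool step_arm, never from a script. Its argument "deltas" is a list of rows, each an object with "hand": the closure, from -1 (fully open) to 1 (shut); "slide": the shift along the world's x, y, z in a scale on which 1.0 is 0.8 m, a list of three; "rotation": the turn, a rotation vector about the world's x, y, z in parts of the range, where 1.0 means 2 rad, a list of three. A call has 1 to 12 rows; each row is the pose to reach, as a shift and turn from the pose commanded when the call began; what a row does not reach only later rows make up. A row lasts 1/12 s, in which the tool goes at most 41.7 mm and 7.16 degrees, less where a joint would pass 70% of its speed; a pose out of reach is approached as far as the arm can. A shift or turn number past 1, either way, is cut back to 1. A call with a gripper value outside its range is refused whole. The fingers move at their own pace and stop on an object; the grip force is fixed at half the most. Time passes only in rows, so rows that repeat a pose let the fingers close. It gives the time, the measured TCP pose, the force, the opening and the grip force at its end, in the units of the state.
- arm.sense(): the state, without advancing time (a new reading comes with each control period).
- arm.capture(name): name is "side" or "top" or "wrist"; returns the picture (400x640x3 uint8, red, green, blue); there is no depth.
- arm.camera_model(name): a dict with "vertical_fov" (degrees; the focal length in pixels is half the picture's height over the tangent of half this angle, whatever the lens; pixels are square), "cx", "cy" (the principal point, pixels), "R" (3x3) and "t" (3): a world point X has camera coordinates R X + t. Camera axes: x right, y down, z forward; pixel columns grow to the right and rows downward; lengths in m; the calibration is good to about 2 mm. A picture is of the moment at which its call begins: read the wrist's pose just before it. camera_model takes no time and is no camera call; for the wrist camera it gives the pose at the moment of the call.
- arm.job_done(): hands the job in; it is judged then, once.
The state is a dict: "time": time; "joint_pos": joint angles; "joint_velocities": joint speeds; "joint_efforts": joint torques, N m; "tool_pos": TCP position; "orientation": TCP orientation; "contact_force": force on the tool from outside, world axes, zero at the start; "wrist_torque": the same for the moment, N m; "gripper_width": finger opening in m; "finger_force": force on a finger pad.
Only numpy, scipy, OpenCV 4.12 (cv2) and the standard library are available. Lean on these libraries where they do the work, as an engineer would, in place of code of your own. Each camera call takes 0.05 s, during which the arm holds its last target. There are 200 camera calls.

## Working session

There is one attempt and no reset: what is moved stays moved. The work goes in short steps, Python scripts to look and compute and a tool call to move; the robot and the scene stay as the last step left them, time stands still between calls to the robot, and variables do not carry over. Pictures are saved under pics/ and viewed, at most 10 in all, crops included, and the job is handed in when it is done.

Besides the shell and the picture viewer there is one more tool, called after "Call:" as name([rows], argument=value, ...), one row to a line, values as JSON. step_arm: Moves the arm, as the interface text tells. Its arguments: {"type":"object","properties":{"deltas":{"type":"array"}},"required":["deltas"]}

```bash
mkdir -p pics; python3 - <<'E'
from bench import arm
import cv2
for n in ("side","top"):
    im=arm.capture(n); cv2.imwrite(f"pics/{n}0.png",im[:,:,::-1])
    m=arm.camera_model(n); print(n,m)
s=arm.sense();print(s["time"],s["orientation"],s["gripper_width"],s["contact_force"])
E
```

```text
side {'vertical_fov': 43.371983382740254, 'cx': 316.49619788347417, 'cy': 199.51583655352852, 'R': array([[-0.98729603, -0.15880911,  0.00512042],
       [-0.08363124,  0.49198401, -0.86657807],
       [ 0.13510133, -0.85599731, -0.49901526]]), 't': array([0.59118431, 0.13256389, 1.10040634])}
top {'vertical_fov': 46.548444303734044, 'cx': 322.05917648526975, 'cy': 205.6739100658113, 'R': array([[ 0.01408004, -0.99978525, -0.01520525],
       [-0.99137945, -0.01197735, -0.13047349],
       [ 0.13026336,  0.01691125, -0.99133519]]), 't': array([0.01296669, 0.63360254, 1.02279312])}
0.1 [[ 9.70925679e-01  2.39380859e-01 -3.62052066e-04]
 [ 2.39381122e-01 -9.70924064e-01  1.77224660e-03]
 [ 7.27168504e-05 -1.80738816e-03 -9.99998364e-01]] 0.08560650072480244 [-0.3724537  -0.41964791 -0.60092357]
```

View pics/top0.png

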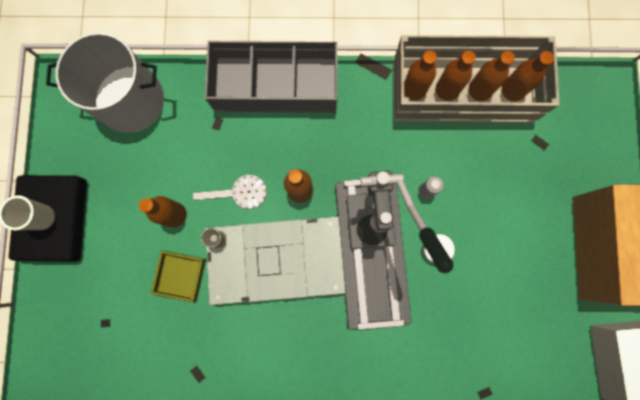

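View pics/side0.png

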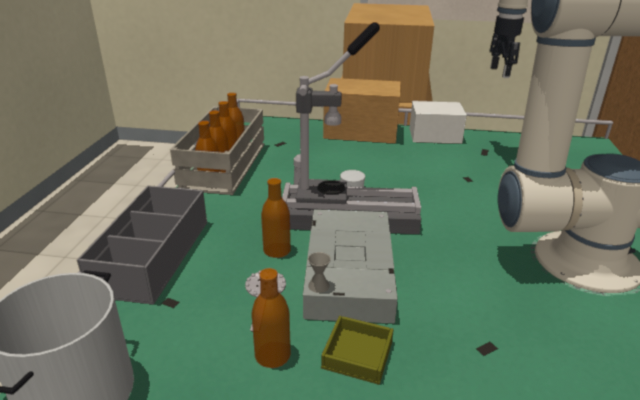

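The top view shows the panel around px (208-345, 220-303) and a seam rectangle at about (269,261). The lever reaches to the right, with its grip end near (445,268). The side view agrees, with a seam near (350,245). I'll enlarge the panel and measure.

```bash
cat > h.py <<'E'
import numpy as np, cv2
from bench import arm
def K(m):
    f=200/np.tan(np.radians(m["vertical_fov"]/2)); return np.array([[f,0,m["cx"]],[0,f,m["cy"]],[0,0,1]])
def back(m,uv,z):
    d=m["R"].T@np.linalg.inv(K(m))@[*uv,1]; c=-m["R"].T@m["t"]; return c+d*(z-c[2])/d[2]
def proj(m,X):
    p=K(m)@(m["R"]@np.asarray(X)+m["t"]); return p[:2]/p[2]
E
python3 - <<'E'
import cv2
a=cv2.imread("pics/top0.png")[205:315,195:355]; b=cv2.imread("pics/side0.png")[200:325,295:405]
cv2.imwrite("pics/c1.png",cv2.resize(a,None,fx=5,fy=5,interpolation=cv2.INTER_CUBIC))
cv2.imwrite("pics/c2.png",cv2.resize(b,None,fx=4.8,fy=4.8,interpolation=cv2.INTER_CUBIC))
E
```

```text
(no output)
```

View pics/c1.png

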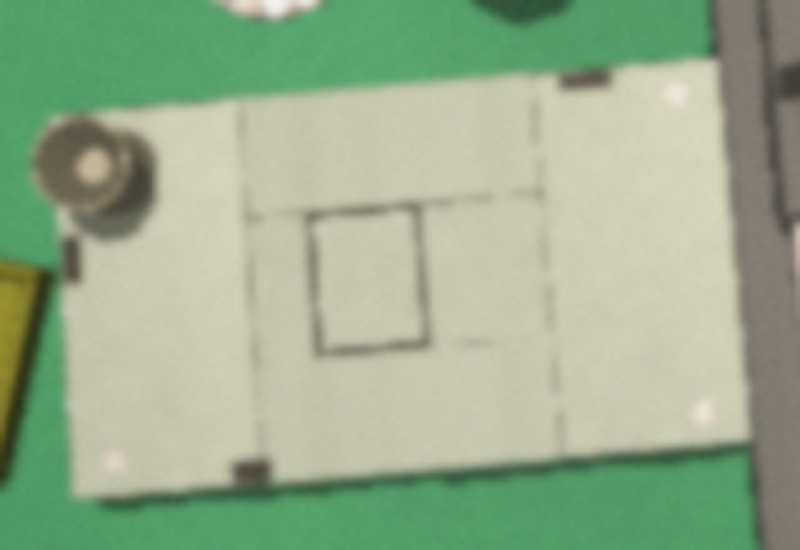

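View pics/c2.png

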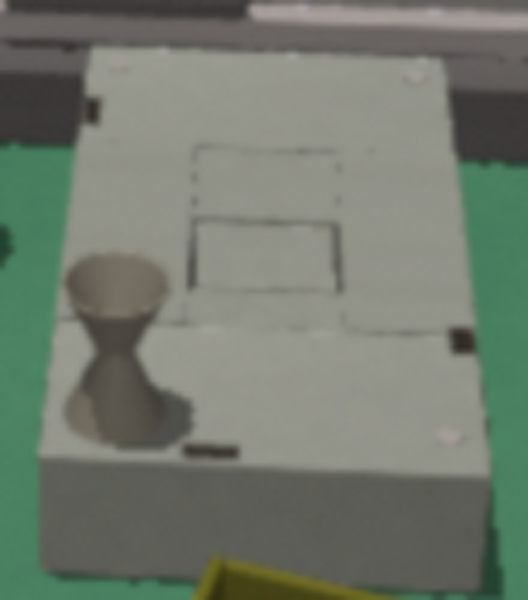

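The top crop shows the dark-seamed plate with corners (312,212), (418,206), (428,345) and (318,352). In the side crop the same plate runs from (193,222) to (340,293). I'll triangulate it and check the panel axes.

```bash
python3 - <<'E'
from h import *
T=arm.camera_model("top");S=arm.camera_model("side")
t=lambda x,y:(195+x/5,205+y/5)
s=lambda x,y:(295+x/4.8,200+y/4.8)
tp=[t(312,212),t(418,206),t(428,345),t(318,352)]
sp=[s(190,290),s(193,222),s(336,225),s(340,293)]  # FL,FR,NR,NL
P=lambda m:K(m)@np.c_[m["R"],m["t"]]
X=cv2.triangulatePoints(P(T),P(S),np.array(tp).T,np.array(sp).T);X=(X[:3]/X[3]).T
print("tri",X.round(4),X.mean(0))
for m,p in((T,tp),(S,sp)):
    q=np.array([back(m,u,.058) for u in p]);print(q.round(4)[:,:2],q.mean(0))
c=np.array([back(T,t(*u),.06) for u in((52,118),(718,60),(748,442),(75,497))])
print("panel",c.round(4)); yv=(c[0]+c[3]-c[1]-c[2])/2;print(np.linalg.norm(yv),np.degrees(np.arctan2(-yv[0],yv[1])))
for u in((445,268),(380,178),(402,180)): print("lever",back(T,u,.45))
print("jig",back(T,t(95,165),.1))
E
```

```text
tri [[0.5359 0.1646 0.0543]
 [0.54   0.1171 0.0551]
 [0.4786 0.1108 0.0564]
 [0.4739 0.1595 0.0567]] [0.50708764 0.13800401 0.05562543]
[[0.5356 0.164 ]
 [0.5389 0.1167]
 [0.4776 0.1106]
 [0.4738 0.1593]] [0.50644358 0.13764728 0.058     ]
[[0.5354 0.1695]
 [0.5404 0.1211]
 [0.4794 0.1131]
 [0.474  0.1613]] [0.50730843 0.14128131 0.058     ]
panel [[ 0.5759  0.2819  0.06  ]
 [ 0.6058 -0.0165  0.06  ]
 [ 0.4375 -0.0312  0.06  ]
 [ 0.4093  0.264   0.06  ]]
0.29822198937877376 5.586940685859004
lever [ 0.49542707 -0.15578129  0.45      ]
lever [ 0.62010046 -0.0669463   0.45      ]
lever [ 0.61757926 -0.09789644  0.45      ]
jig [0.55278867 0.25166581 0.1       ]
```

The catch plate's centre is at about (0.507, 0.138), with the deck yawed about 5.6°. I'll shut the fingers and sweep in at a small radius, well clear of the lever, turning the tool to line up with the plate.

The rows are not in the units I measure in: shifts go in shares of 0.8 m and turns go in shares of 2 rad. I convert before sending: 0.367 m is 0.4588, 0.333 m is 0.4163, 0.6 rad is 0.3.

Call:
step_arm([
  {"hand":1,"slide":[-0.0125,0.0488,0.0038],"rotation":[0,0,0]},
  {"hand":1,"slide":[-0.025,0.0975,0.0075],"rotation":[0,0,0]},
  {"hand":1,"slide":[-0.0375,0.1463,0.0125],"rotation":[0,0,0]},
  {"hand":1,"slide":[-0.05,0.195,0.0163],"rotation":[0,0,0]},
  {"hand":1,"slide":[-0.0625,0.2438,0.02],"rotation":[0,0,0]},
  {"hand":1,"slide":[-0.0738,0.2913,0.025],"rotation":[0,0,0]},
  {"hand":1,"slide":[-0.0325,0.3163,0.025],"rotation":[0,0,0.05]},
  {"hand":1,"slide":[0.0088,0.3413,0.025],"rotation":[0,0,0.1]},
  {"hand":1,"slide":[0.05,0.3663,0.025],"rotation":[0,0,0.15]},
  {"hand":1,"slide":[0.0913,0.3913,0.025],"rotation":[0,0,0.2]},
  {"hand":1,"slide":[0.1325,0.4163,0.025],"rotation":[0,0,0.25]},
  {"hand":1,"slide":[0.1575,0.4588,0.025],"rotation":[0,0,0.3]},
])

```text
time: 1.1
tool_pos: [0.2715, -0.2148, 0.2501]
orientation: [[0.663, 0.749, -0.001], [0.749, -0.663, 0.001], [0.0, -0.001, -1.0]]
contact_force: [1.5, 0.8, -0.1]
gripper_width: 0.0001
finger_force: 0.0
```

Scaled: 0.345 m is 0.4313, 0.316 m is 0.395, 0.83 rad is 0.415.

Call:
step_arm([
  {"hand":1,"slide":[0.0225,0.0363,0],"rotation":[0,0,0.05]},
  {"hand":1,"slide":[0.0438,0.0725,0],"rotation":[0,0,0.1]},
  {"hand":1,"slide":[0.0663,0.1088,0],"rotation":[0,0,0.15]},
  {"hand":1,"slide":[0.0875,0.145,0],"rotation":[0,0,0.2]},
  {"hand":1,"slide":[0.0913,0.195,0],"rotation":[0,0,0.25]},
  {"hand":1,"slide":[0.095,0.245,0],"rotation":[0,0,0.3]},
  {"hand":1,"slide":[0.0975,0.295,0],"rotation":[0,0,0.35]},
  {"hand":1,"slide":[0.1,0.345,0],"rotation":[0,0,0.385]},
  {"hand":1,"slide":[0.1025,0.395,0],"rotation":[0,0,0.415]},
  {"hand":1,"slide":[0.1513,0.4075,0],"rotation":[0,0,0.415]},
  {"hand":1,"slide":[0.2,0.4188,0],"rotation":[0,0,0.415]},
  {"hand":1,"slide":[0.2488,0.4313,0],"rotation":[0,0,0.415]},
])

```text
time: 2.1
tool_pos: [0.4696, 0.1314, 0.2512]
orientation: [[-0.104, 0.995, 0.001], [0.995, 0.104, 0.0], [-0.0, 0.001, -1.0]]
contact_force: [0.5, -0.1, 1.1]
gripper_width: 0.0002
finger_force: 0.0
```

Scaled: -0.151 m is -0.1888, 0.038 m is 0.0475.

Call:
step_arm([
  {"hand":1,"slide":[0.0475,0.0088,0],"rotation":[0,0,0]},
  {"hand":1,"slide":[0.0475,0.0088,-0.05],"rotation":[0,0,0]},
  {"hand":1,"slide":[0.0475,0.0088,-0.1],"rotation":[0,0,0]},
  {"hand":1,"slide":[0.0475,0.0088,-0.15],"rotation":[0,0,0]},
  {"hand":1,"slide":[0.0475,0.0088,-0.1888],"rotation":[0,0,0]},
  {"hand":1,"slide":[0.0475,0.0088,-0.1888],"rotation":[0,0,0]},
  {"hand":1,"slide":[0.0475,0.0088,-0.1888],"rotation":[0,0,0]},
])

```text
time: 2.68
tool_pos: [0.5053, 0.1362, 0.0985]
orientation: [[-0.101, 0.995, -0.005], [0.995, 0.101, -0.001], [-0.001, -0.005, -1.0]]
contact_force: [-0.5, 1.2, 1.1]
gripper_width: 0.0001
finger_force: 0.0
```

```bash
python3 - <<'E'
from h import *
s=arm.sense();print(s["tool_pos"],s["contact_force"])
w=arm.camera_model("wrist");im=arm.capture("wrist")[:,:,::-1].copy()
p=proj(w,[*s["tool_pos"][:2],.058]);print(p)
cv2.circle(im,tuple(int(v) for v in p),4,(0,0,255),1)
cv2.imwrite("pics/w1.png",im)
E
```

```text
[0.50528266 0.13615271 0.09847614] [-0.45994443  1.17921086  1.09037767]
[320.46392431 238.78539844]
```

View pics/w1.png

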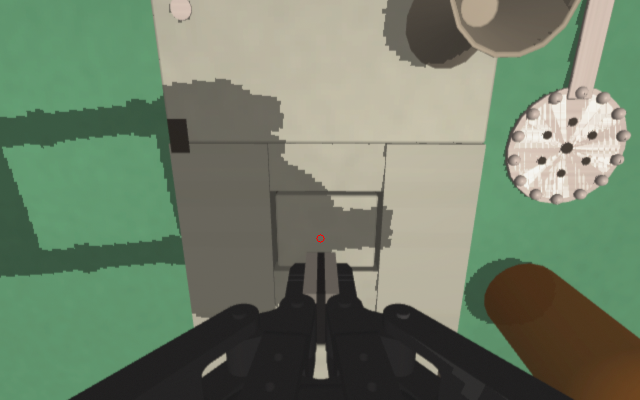

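The wrist view shows the dark-seamed plate with corners at about (272,192), (382,192), (378,269) and (276,269). The aim point, at (320,239), lies inside it a few mm off centre.

```bash
python3 - <<'E'
from h import *
w=arm.camera_model("wrist")
q=np.array([back(w,u,.058) for u in((272,192),(382,192),(378,269),(276,269))]);print(q.round(4),q.mean(0)-arm.sense()["tool_pos"])
E
```

```text
[[0.4766 0.1614 0.058 ]
 [0.5393 0.1678 0.058 ]
 [0.5447 0.1186 0.058 ]
 [0.4819 0.1122 0.058 ]] [ 0.00379115  0.00354113 -0.04341624]
```

Scaled: -0.042 m is -0.0525, -0.041 m is -0.0513.

Call:
step_arm([
  {"hand":1,"slide":[0.0038,0.0038,-0.0188],"rotation":[0,0,0]},
  {"hand":1,"slide":[0.0038,0.0038,-0.035],"rotation":[0,0,0]},
  {"hand":1,"slide":[0.0038,0.0038,-0.0425],"rotation":[0,0,0]},
  {"hand":1,"slide":[0.0038,0.0038,-0.0463],"rotation":[0,0,0]},
  {"hand":1,"slide":[0.0038,0.0038,-0.0488],"rotation":[0,0,0]},
  {"hand":1,"slide":[0.0038,0.0038,-0.05],"rotation":[0,0,0]},
  {"hand":1,"slide":[0.0038,0.0038,-0.0513],"rotation":[0,0,0]},
  {"hand":1,"slide":[0.0038,0.0038,-0.0525],"rotation":[0,0,0]},
  {"hand":1,"slide":[0.0038,0.0038,-0.0525],"rotation":[0,0,0]},
])

```text
time: 3.48
tool_pos: [0.5098, 0.1395, 0.0585]
orientation: [[-0.101, 0.995, 0.0], [0.995, 0.101, 0.0], [0.0, 0.0, -1.0]]
contact_force: [-0.3, 0.1, 0.4]
gripper_width: -0.0001
finger_force: 0.0
```

Scaled: -0.0045 m is -0.0056, -0.004 m is -0.005.

Call:
step_arm([
  {"hand":1,"slide":[0,0,-0.0013],"rotation":[0,0,0]},
  {"hand":1,"slide":[0,0,-0.0025],"rotation":[0,0,0]},
  {"hand":1,"slide":[0,0,-0.0038],"rotation":[0,0,0]},
  {"hand":1,"slide":[0,0,-0.005],"rotation":[0,0,0]},
  {"hand":1,"slide":[0,0,-0.0056],"rotation":[0,0,0]},
  {"hand":1,"slide":[0,0,-0.0056],"rotation":[0,0,0]},
])

```text
time: 3.98
tool_pos: [0.5099, 0.1395, 0.0541]
orientation: [[-0.101, 0.995, 0.001], [0.995, 0.101, 0.0], [0.0, 0.001, -1.0]]
contact_force: [0.0, -0.6, 3.8]
gripper_width: 0.0001
finger_force: 1.9
```

The plate is giving: 3.8 N at about 4 mm in. I'll press slightly further and hold while the capper rides.

Scaled: -0.001 m is -0.0013.

Call:
step_arm([
  {"hand":1,"slide":[0,0,-0.0013],"rotation":[0,0,0]},
  {"hand":1,"slide":[0,0,-0.0013],"rotation":[0,0,0]},
  {"hand":1,"slide":[0,0,-0.0013],"rotation":[0,0,0]},
  {"hand":1,"slide":[0,0,-0.0013],"rotation":[0,0,0]},
  {"hand":1,"slide":[0,0,-0.0013],"rotation":[0,0,0]},
  {"hand":1,"slide":[0,0,-0.0013],"rotation":[0,0,0]},
  {"hand":1,"slide":[0,0,-0.0013],"rotation":[0,0,0]},
  {"hand":1,"slide":[0,0,-0.0013],"rotation":[0,0,0]},
  {"hand":1,"slide":[0,0,-0.0013],"rotation":[0,0,0]},
  {"hand":1,"slide":[0,0,-0.0013],"rotation":[0,0,0]},
  {"hand":1,"slide":[0,0,-0.0013],"rotation":[0,0,0]},
  {"hand":1,"slide":[0,0,-0.0013],"rotation":[0,0,0]},
])

```text
time: 4.98
tool_pos: [0.5098, 0.1395, 0.0529]
orientation: [[-0.101, 0.995, 0.0], [0.995, 0.101, 0.0], [0.0, 0.0, -1.0]]
contact_force: [1.8, 0.1, 4.8]
gripper_width: -0.0001
finger_force: 2.3
```

```bash
python3 - <<'E'
from h import *
cv2.imwrite("pics/top1.png",arm.capture("top")[:,:,::-1])
E
```

```text
(no output)
```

View pics/top1.png

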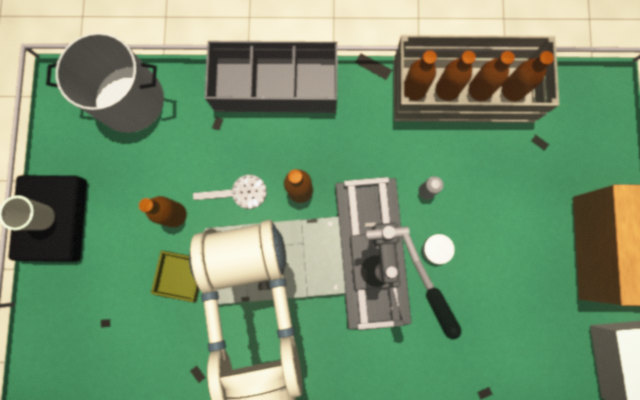

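The capper has ridden forward: its head went from about (382,178) to (388,233). I'll lift off, then check how far it travelled and that it is still.

Scaled: 0.1 m is 0.125, 0.075 m is 0.0938.

Call:
step_arm([
  {"hand":1,"slide":[0,0,0.0025],"rotation":[0,0,0]},
  {"hand":1,"slide":[0,0,0.0063],"rotation":[0,0,0]},
  {"hand":1,"slide":[0,0,0.0125],"rotation":[0,0,0]},
  {"hand":1,"slide":[0,0,0.0313],"rotation":[0,0,0]},
  {"hand":1,"slide":[0,0,0.0625],"rotation":[0,0,0]},
  {"hand":1,"slide":[0,0,0.0938],"rotation":[0,0,0]},
  {"hand":1,"slide":[0,0,0.125],"rotation":[0,0,0]},
  {"hand":1,"slide":[0,0,0.125],"rotation":[0,0,0]},
  {"hand":1,"slide":[0,0,0.125],"rotation":[0,0,0]},
  {"hand":1,"slide":[0,0,0.125],"rotation":[0,0,0]},
  {"hand":1,"slide":[0,0,0.125],"rotation":[0,0,0]},
  {"hand":1,"slide":[0,0,0.125],"rotation":[0,0,0]},
])

```text
time: 6.03
tool_pos: [0.5088, 0.1393, 0.151]
orientation: [[-0.101, 0.995, -0.003], [0.995, 0.101, -0.001], [-0.0, -0.003, -1.0]]
contact_force: [-0.5, 0.0, 1.7]
gripper_width: 0.0002
finger_force: 0.0
```

```bash
python3 - <<'E'
from h import *
a=cv2.imread("pics/top0.png");b=cv2.imread("pics/top1.png");c=arm.capture("top")[:,:,::-1].copy()
cv2.imwrite("pics/top2.png",c);m=arm.camera_model("top")
g=lambda i:i[160:360,335:475]
print("change since hold",cv2.absdiff(g(b),g(c)).mean())
# grip end: match grip template (plain green surroundings)
for i in(b,c):
    r=cv2.matchTemplate(i[160:380,380:500],a[225:275,415:458],cv2.TM_CCOEFF_NORMED);_,v,_,l=cv2.minMaxLoc(r)
    p0=(436.5,250);p1=(380+l[0]+21.5,160+l[1]+25);print(v,p1,back(m,p1,.45)-back(m,p0,.45))
print(arm.sense()["tool_pos"],arm.sense()["contact_force"],arm.sense()["time"])
s=arm.capture("side")[:,:,::-1];v=np.vstack([cv2.resize(c[160:345,180:480],(600,370))]);s2=s[60:340,240:440]
cv2.imwrite("pics/s2.png",cv2.resize(s2,None,fx=2,fy=2))
E
```

```text
change since hold 1.2209166666666667
0.7078475952148438 (443.5, 311) [-0.08237412 -0.00798842  0.        ]
0.7074577808380127 (443.5, 311) [-0.08237412 -0.00798842  0.        ]
[0.50897959 0.1393169  0.15120342] [-0.68790192 -0.52997067 -0.25581065] 6.0833
```

View pics/s2.png

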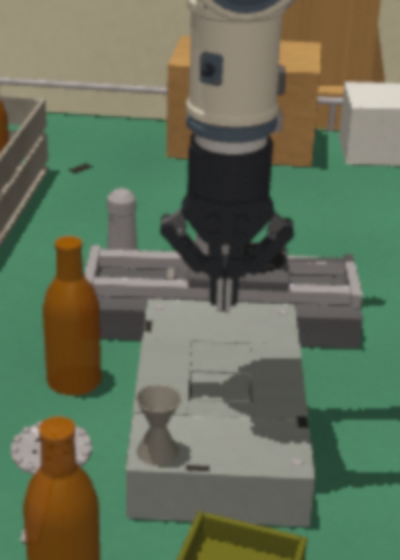

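The bottles, jigger and tin are standing where they were and the fingers are clear. The travel estimate of 82 mm is rough because it assumes the grip height, so I'll check it at foot level.

```bash
python3 - <<'E'
from h import *
a=cv2.imread("pics/top0.png");c=cv2.imread("pics/top2.png")
g=lambda i:cv2.resize(i[170:335,330:420],None,fx=3.6,fy=3.6,interpolation=cv2.INTER_CUBIC)
cv2.imwrite("pics/cmp.png",np.hstack([g(a),g(c)]))
m=arm.camera_model("top");o=np.array([.513,.065]);y=np.radians(5.6);R=np.array([[np.cos(y),-np.sin(y)],[np.sin(y),np.cos(y)]])
for t in(0,.09):
  for k in((60,49),(60,-49),(-60,-49),(-60,49)):
    p=proj(m,[*(o+R@[.07-t+k[0]/1e3,-.16+k[1]/1e3]),.08]);q=(p-[330,170])*3.6;print(t,k,(q+[324*(t>0),0]).round())
E
```

```text
0 (60, 49) [59. 89.]
0 (60, -49) [218.  76.]
0 (-60, -49) [238. 271.]
0 (-60, 49) [ 77. 285.]
0.09 (60, 49) [396. 235.]
0.09 (60, -49) [557. 222.]
0.09 (-60, -49) [578. 422.]
0.09 (-60, 49) [415. 435.]
```

View pics/cmp.png

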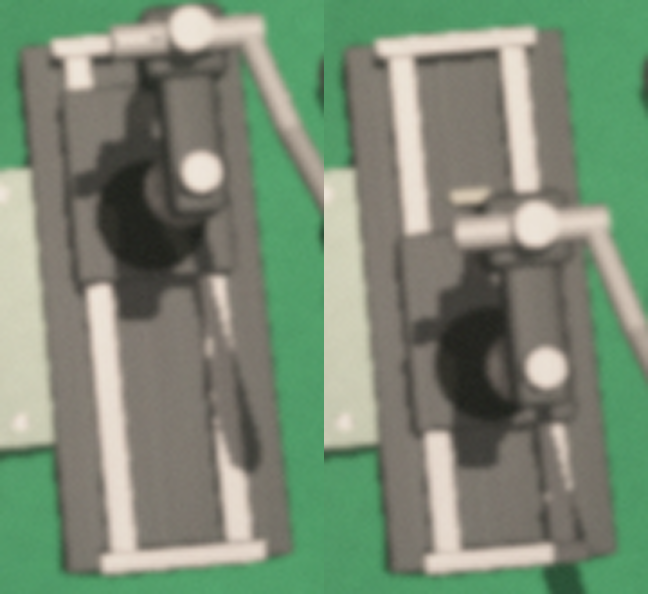

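The foot's far-left corner went from (62,90) to (400,235) and its near-left corner from (82,283) to (418,432). Both match the prediction for the full 90 mm ride within measuring error, so I'll hand in.

```bash
python3 -c "
from bench import arm
print(arm.job_done())"
```

```text
the job is handed in; nothing more can be done
None
```

The hidden catch was found and pressed in about 5 mm; the capper rode about 90 mm to its front stop, the fingers lifted clear so the catch could spring back, nothing else was seen to move, and the job was handed in at about 6 s (no verdict came back).

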